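Tip the gessoed panel onto its back and push it home against the stop bar

TASK

Get the blank icon panel ready for painting: push the standing panel over onto its back, so that its white face looks up, then push it along the grey felt until the whole length of its top edge lies flush against the wooden stop bar. Only push it, never lift it off the board, and leave the mug, the jar and the tape roll where they stand.

Things in the scene. Friction and masses are not known exactly. Their poses are not given: they have to be found in the camera images.
- board: Fixed work board, 360 (x) x 560 (y) mm, plywood covered in grey felt, felt surface 12 mm above the table. Origin: centre of its underside; x points away from the robot, towards the stop bar. Lies at various places and angles.
- stop_bar (a point): Middle of the near face of the stop bar, at felt height: 105 mm along x from the board's origin, axes as the board's. Bar: pale wood, fixed to the board, 30 mm wide, 320 mm long along y (160 mm each way), rising 30 mm above the felt. Its near face is x = 0 here. A skewed panel pushed straight at it can jam on one corner; swung about that corner it comes square.
- panel: Loose wooden panel, 22 mm thick (x), 150 wide (y), 130 high (z), 0.18 to 0.37 kg, standing free on its bottom edge on the felt, up to 0.28 rad off parallel to the bar. Origin: centre of its bottom edge face; z runs to the top edge. White face with a thin red-brown circle on its -x side, towards the robot; bare brown back with two dark strips on +x, towards the bar.
- panel_top (a point): Middle of the panel's top edge face, 130 mm from its origin along its z. Pushed high on its white face, the panel pivots on its foot, falls by itself beyond about 10 degrees of lean, and lies on its back short of the bar, top edge towards the bar, this point 25 to 70 mm from it. Tipping takes about 0.5 N, sliding it 2 to 8 N.
- mug: Bystander: loose white mug, radius 40 mm, 90 mm high, with a handle; origin at the centre of its underside. Stands on the felt about 225 mm to one side of the board's middle line.
- jar: Bystander: loose yellow paint jar with black cap, radius 30 mm, 65 mm high; origin at the centre of its underside. Stands on the felt about 225 mm to one side of the board's middle line.
- tape: Bystander: loose roll of cream tape lying flat, outer radius 45 mm, 25 mm high; origin at the centre of its underside. Lies on the felt about 225 mm to one side of the board's middle line.
There are look-alikes about, which are no part of the job. Several things have the shape of the panel; the one meant has the colours described above.

How it is judged:
By the outcome, as a careful person would: the job done as asked, in the order asked, and still so for the second after the job is handed in, with the robot touching nothing.
It also fails if it takes over 51 s, if anything falls off the work surface, if the arm or the gripper's body presses on something with over 40 N, if the wrist force passes 120 N, or if a joint passes its speed limit or range.

ROBOT

A 6-joint arm with a two-finger parallel gripper is mounted at the origin on the work surface. World frame = base frame: x ahead of the robot, y to its left, z up, the work surface at z = 0. Lengths are in m, angles in rad, forces in N, time in s.
With the tool pointing down it reaches from about 0.35 to 0.975 m from the base axis. Payload 4.9 kg.
Tool frame: the origin (TCP) lies on the centre line of the jaws, within the pads' length; the fingertips stand ctrl.tcp_to_tips ahead of it and the grasp point (between the pads) lies 3 mm ahead of it (ctrl.tcp_to_tips is the distance from the TCP to the fingertips, in m); z points along the fingers, y is the direction in which the jaws open and shut (so a half turn about z gives the same grasp; the last joint's range is limited). The gripper opens to 85 mm and grips with 20 to 120 N. Pads are 22 mm wide; open, the fingers measure 114 mm over their backs; the gripper's body (76 mm by 85 mm) begins 54 mm behind the grasp point. The pads swing forward as they close: fully open they stand 13 mm farther back than shut.
Start: joints at [1.085, 0.053, 1.613, -0, 1.476, -0.119], TCP at [0.224, 0.583, 0.253] pointing down, gripper open.
Joint ranges: [-3.01, 3.01], [-1.01, 2.22], [0.06, 2.58], [-1.02, 4.17], [0.09, 2.62], [-3.14, 3.14]. Speed limits (rad/s): [2.57, 2.57, 3.14, 3.14, 3.14, 3.14].

INTERFACE

Orientations are given as a rotation vector (axis times angle).
In Python, from station import ctrl, vision gives the robot as it stands.
- The arm moves only by the tool jog_arm, never from a script. Its argument "deltas" is a list of rows, each a list of 7 numbers: the turn, a rotation vector about the tool's x, y, z in rad, then the shift along the tool's x, y, z in cm, then the opening, from 0 (shut) to 1 (fully open). A call has 1 to 12 rows; each row shifts and turns the commanded pose from where the row before left it, along the tool's axes as they then stand; what a row does not reach is not made up. A row lasts 1/12 s, in which the tool goes at most 41.7 mm and 7.16 degrees, less where a joint would pass 70% of its speed; a pose out of reach is approached as far as the arm can. A call with a gripper value outside its range is refused whole. The fingers move at their own pace and stop on an object; "grip_force" is the grip in N (left out, the last holds). Time passes only in rows, so rows that do not move let the fingers close. It gives the time, the measured TCP pose, the force and the opening at its end, in the units of the state.
- ctrl.get_obs(): the state, without advancing time (a new reading comes with each control period).
- vision.get_image(name): name is "side" or "top"; returns (picture, depth): 400x640x3 uint8, red, green, blue; 400x640 float32, m along the optical axis (not along the pixel's ray), 0 where there is no reading.
- vision.calibration(name): a dict with "fx", "fy", "cx", "cy" (pixels), "dist" ([k1, k2, p1, p2, k3] as OpenCV has them; the pictures are not rectified), "rvec" (rotation vector, rad) and "tvec" (3), from world to camera coordinates, as OpenCV has them. Camera axes: x right, y down, z forward; pixel columns grow to the right and rows downward; lengths in m; the calibration is good to about 2 mm. A picture is of the moment at which its call begins. calibration takes no time and is no camera call.
- ctrl.finish_job(): hands the job in, once; it reports no verdict.
The state is a dict: "t": time; "q": joint angles; "dq": joint speeds; "effort": joint torques, N m; "tool_pos": TCP position; "tool_rot": TCP orientation; "contact_force": force on the tool from outside, world axes, zero at the start; "wrist_torque": the same for the moment, N m; "opening": finger opening in m.
Only numpy, scipy, OpenCV 4.12 (cv2) and the standard library are available. Lean on these libraries where they do the work, as an engineer would, in place of code of your own. Each camera call takes 0.05 s, during which the arm holds its last target. There are 200 camera calls.

## Working session

There is one attempt and no reset: what is moved stays moved. The work goes in short steps, Python scripts to look and compute and a tool call to move; the robot and the scene stay as the last step left them, time stands still between calls to the robot, and variables do not carry over. Pictures are saved under pics/ and viewed, about 8 in all and at most 12, crops included, and the job is handed in when it is done.

Besides the shell and the picture viewer there is one more tool, called after "Call:" as name(argument=value, ...) on one line, values as JSON. jog_arm: Moves the arm, as the interface text tells. Its arguments: {"type":"object","properties":{"deltas":{"type":"array"},"grip_force":{"type":"number"}},"required":["deltas"]}

```bash
ls; mkdir -p pics; cat > h.py <<'E'
import numpy as np, cv2
from station import ctrl, vision
def grab(n,tag):
    im,d=vision.get_image(n); np.savez(f'{tag}.npz',im=im,d=d); cv2.imwrite(f'pics/{tag}.png',im[:,:,::-1]); return im,d
def cal(n):
    c=vision.calibration(n); K=np.array([[c['fx'],0,c['cx']],[0,c['fy'],c['cy']],[0,0,1.]])
    return K,np.array(c['dist'],float),cv2.Rodrigues(np.array(c['rvec'],float))[0],np.array(c['tvec'],float)
def ray(n,uv):
    K,D,R,t=cal(n); p=cv2.undistortPoints(np.array(uv,float).reshape(-1,1,2),K,D)[:,0]
    r=np.c_[p,np.ones(len(p))]; return -R.T@t, r@R, p
def onplane(n,uv,z):
    o,d,_=ray(n,uv); return o+d*((z-o[2])/d[:,2])[:,None]
def cloud(n,d):
    v,u=np.mgrid[0:d.shape[0],0:d.shape[1]]; o,r,_=ray(n,np.c_[u.ravel(),v.ravel()])
    return (o+r*d.reshape(-1,1)).reshape(*d.shape,3)
E
python3 - <<'E'
from h import *
a,_=grab('top','t0'); b,_=grab('side','s0')
print(ctrl.tcp_to_tips); o=ctrl.get_obs(); print(o['t'],o['tool_pos'],o['tool_rot'],o['contact_force'],o['opening'])
for n in('top','side'): print(ray(n,[[320,200]])[:2])
E
```

```text
pics
0.022
0.1 [0.22387733 0.58296111 0.25218121] [-5.72855978e-01 -3.08834707e+00  2.80595297e-03] [-0.07662158  0.14278961  0.23035342] 0.08557514631632046
(array([0.40543864, 0.04884191, 1.38736629]), array([[ 0.09160499, -0.00170455, -0.99589194]]))
(array([ 0.25033424, -0.51288845,  0.81557997]), array([[ 0.29468737,  0.58048461, -0.75925269]]))
```

View pics/t0.png

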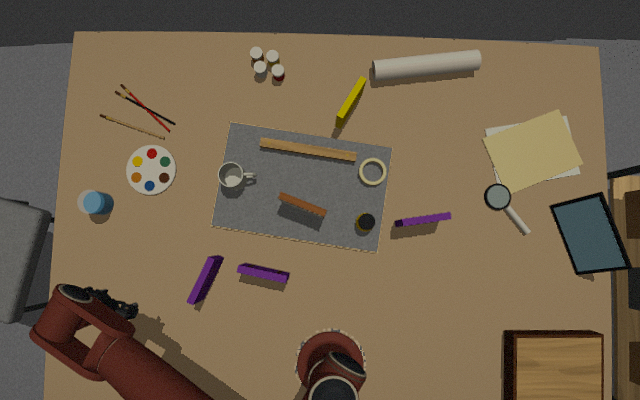

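View pics/s0.png

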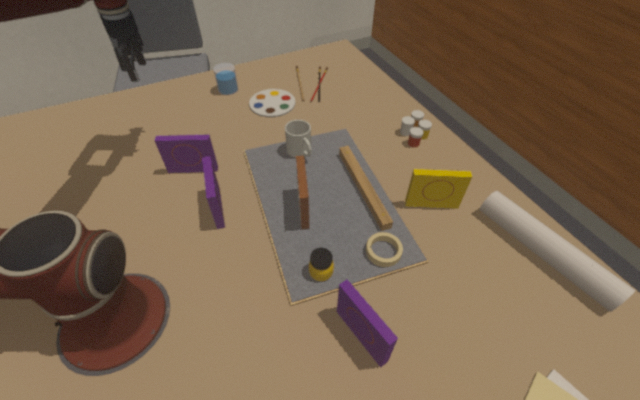

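The top view shows the grey board with the bar at about (308,149), the mug at (231,174), the tape at (372,171) and the jar at (366,222). The candidates for the panel are:
- brown (302,204), standing on the felt
- purple (205,280), (263,273) and (422,219)
- yellow (351,100)

Only the brown one matches the description, so I'll check it in a crop and measure.

```bash
python3 - <<'E'
from h import *
z=np.load('t0.npz'); im,d=z['im'],z['d']; P=cloud('top',d)
crop=im[115:260,200:400]; s=np.load('s0.npz')['im'][140:240,240:400]
a=cv2.resize(crop,None,fx=3,fy=3); b=cv2.resize(s,(600,375)); cv2.imwrite('pics/c0.png',np.vstack([a,b[:160]])[:,:,::-1])
def comp(m,seed):
    n,l=cv2.connectedComponents(m.astype(np.uint8)); k=l[seed[1],seed[0]]; return l==k if k else None
# panel top edge
h=P[...,2]; roi=np.zeros(h.shape,bool); roi[120:255,205:400]=1
m=roi&(h>0.125)&(h<0.16); m[:,:270]=0; m[:185]=0
def rect(p):
    c,s,a=cv2.minAreaRect((p[:,:2]*1000).astype(np.float32)); return c,s,a,cv2.boxPoints((c,s,a)).round(0).tolist()
print('panel top',m.sum(),np.median(h[m]),rect(P[m]))
m2=roi&(h>0.034)&(h<0.05); m2[:130]=0;m2[170:]=0;m2[:,:255]=0;m2[:,358:]=0
print('bar',m2.sum(),np.median(h[m2]),rect(P[m2]))
hsv=cv2.cvtColor(im,cv2.COLOR_RGB2HSV)
bd=roi&(hsv[...,1]<50)&(h>0.006)&(h<0.02); print('board',rect(P[bd]),np.median(h[bd]))
for n,(u,v,lo,hi,r) in dict(mug=(231,174,.085,.12,25),jar=(366,222,.06,.09,15),tape=(372,171,.03,.045,18)).items():
    mm=np.zeros(h.shape,bool); mm[v-r:v+r,u-r:u+r]=1; mm&=(h>lo)&(h<hi); print(n,rect(P[mm])[:2],np.median(h[mm]))
E
```

```text
panel top 386 0.142522273791856 ((506.6626281738281, 101.88835144042969), (149.8416290283203, 22.40664291381836), 69.94004821777344, [[470.0, 35.0], [491.0, 28.0], [543.0, 168.0], [522.0, 176.0]])
bar 916 0.0425826519786634 ((695.29248046875, 91.02838897705078), (316.4671630859375, 32.5015754699707), 82.21351623535156, [[658.0, -64.0], [690.0, -68.0], [733.0, 246.0], [701.0, 250.0]])
board ((578.20166015625, 107.76957702636719), (551.2426147460938, 351.86602783203125), 82.3656234741211, [[367.0, -142.0], [716.0, -189.0], [789.0, 358.0], [440.0, 404.0]]) 0.012670072946319832
mug ((591.868896484375, 320.7740478515625), (95.48968505859375, 78.91655731201172)) 0.09935483892203123
jar ((460.97760009765625, -99.36045837402344), (50.11625671386719, 50.648685455322266)) 0.07707935765709051
tape ((631.3270874023438, -108.40809631347656), (113.72711181640625, 89.54563903808594)) 0.037688336026020064
```

View pics/c0.png

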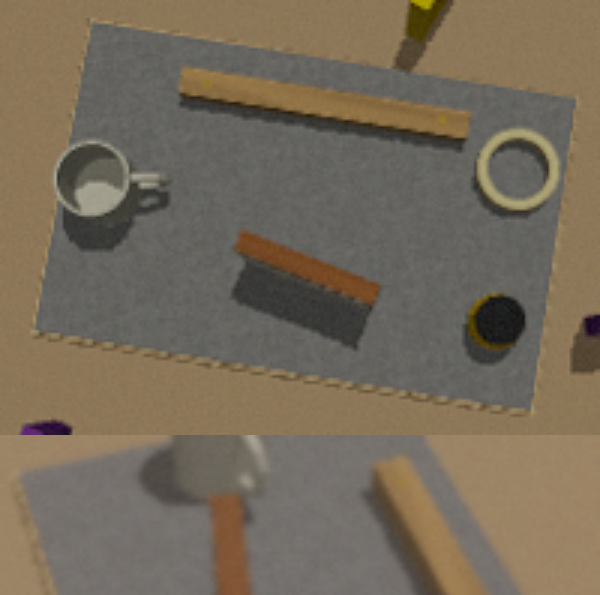

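The crop confirms the choice: the brown panel is on the felt with its white face toward the robot, skewed about 12° from the bar. Its top edge measures 150x22 mm at a height of 142 mm, as it should. The tool's jaw axis is already about parallel to the panel, so I'll travel across at the present height.

Call:
jog_arm(deltas=[[0,0,0,-1.9,-1.75,0,1],[0,0,0,-1.9,-1.75,0,1],[0,0,0,-1.9,-1.75,0,1],[0,0,0,-1.9,-1.75,0,1],[0,0,0,-1.9,-1.75,0,1],[0,0,0,-1.9,-1.75,0,1],[0,0,0,-1.9,-1.75,0,1],[0,0,0,-1.9,-1.75,0,1],[0,0,0,-1.9,-1.75,0,1],[0,0,0,-1.9,-1.75,0,1]])

```text
t: 0.93
tool_pos: [0.3388, 0.3506, 0.2527]
tool_rot: [-0.572, -3.088, 0.001]
contact_force: [0.4, 0.0, 0.3]
opening: 0.0859
```

Call:
jog_arm(deltas=[[0,0,0,-1.9,-1.75,0,1],[0,0,0,-1.9,-1.75,0,1],[0,0,0,-1.9,-1.75,0,1],[0,0,0,-1.9,-1.75,0,1],[0,0,0,-1.9,-1.75,0,1],[0,0,0,-1.9,-1.75,0,1],[0,0,0,-1.9,-1.75,0,1],[0,0,0,-1.9,-1.75,0,1],[0,0,0,-1.9,-1.75,0,1],[0,0,0,-1.9,-1.75,0,1],[0,0,0,0,0,0,1]])

```text
t: 1.85
tool_pos: [0.4544, 0.1173, 0.2528]
tool_rot: [0.58, 3.088, -0.003]
contact_force: [0.3, 0.3, 0.1]
opening: 0.0854
```

Call:
jog_arm(deltas=[[0,0,0,0,0,2,1],[0,0,0,0,0,2,1],[0,0,0,0,0,2,1],[0,0,0,0,0,2,1],[0,0,0,0,0,2,1],[0,0,0,0,0,1.3,1],[0,0,0,0,0,0,1],[0,0,0,0,0,0,1]])

```text
t: 2.52
tool_pos: [0.4524, 0.1207, 0.1394]
tool_rot: [-0.572, -3.087, 0.001]
contact_force: [0.7, 0.4, -0.2]
opening: 0.0852
```

```bash
python3 - <<'E'
from h import *
im,d=grab('side','s1'); print(ctrl.tcp_to_tips,ctrl.get_obs()['tool_pos'])
cv2.imwrite('pics/s1c.png',cv2.resize(im[60:260,200:440],None,fx=3,fy=3)[:600,:,::-1])
E
```

```text
0.022 [0.45335448 0.12074025 0.14069478]
```

View pics/s1c.png

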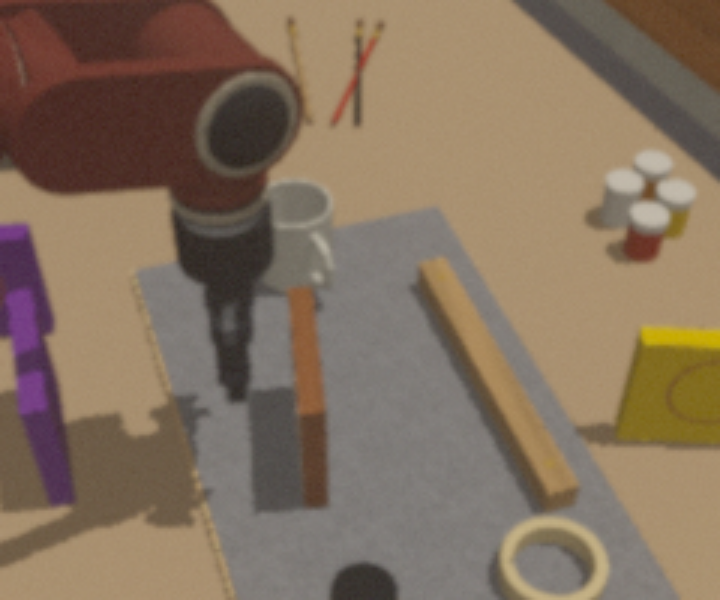

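The fingertips (full frame about (279,193)) stand behind the white face and a little below the top edge, with the gripper clear of everything. Now push gently.

Call:
jog_arm(deltas=[[0,0,0,-0.6,0,0,1],[0,0,0,-0.6,0,0,1],[0,0,0,-0.6,0,0,1],[0,0,0,-0.6,0,0,1],[0,0,0,-0.3,0,0,1],[0,0,0,-0.3,0,0,1],[0,0,0,-0.3,0,0,1],[0,0,0,-0.3,0,0,1],[0,0,0,-0.3,0,0,1],[0,0,0,-0.3,0,0,1],[0,0,0,-0.3,0,0,1],[0,0,0,-0.3,0,0,1]])

```text
t: 3.57
tool_pos: [0.4984, 0.1031, 0.1403]
tool_rot: [-0.573, -3.089, -0.0]
contact_force: [-0.4, 0.1, 1.0]
opening: 0.0851
```

Call:
jog_arm(deltas=[[0,0,0,-0.3,0,0,1],[0,0,0,-0.3,0,0,1],[0,0,0,-0.3,0,0,1],[0,0,0,-0.3,0,0,1],[0,0,0,-0.3,0,0,1],[0,0,0,-0.3,0,0,1],[0,0,0,0,0,0,1],[0,0,0,0,0,0,1],[0,0,0,0,0,0,1],[0,0,0,0,0,0,1]])

```text
t: 4.4
tool_pos: [0.5148, 0.0968, 0.1403]
tool_rot: [-0.573, -3.089, 0.0]
contact_force: [-0.3, 0.5, 0.3]
opening: 0.0853
```

```bash
cat >> h.py <<'E'
def panelcheck(tag):
    im,d=grab('top',tag); h=cloud('top',d)[...,2]
    a=grab('side',tag+'s')[0]
    cv2.imwrite(f'pics/{tag}c.png',np.hstack([cv2.resize(im[115:260,200:400],(400,290)),cv2.resize(a[80:280,190:440],(400,320))[:290]])[:,:,::-1])
E
python3 - <<'E'
from h import *
panelcheck('p2'); print(ctrl.get_obs()['contact_force'])
E
```

```text
[-0.36023331  0.26213161 -0.21443827]
```

View pics/p2c.png

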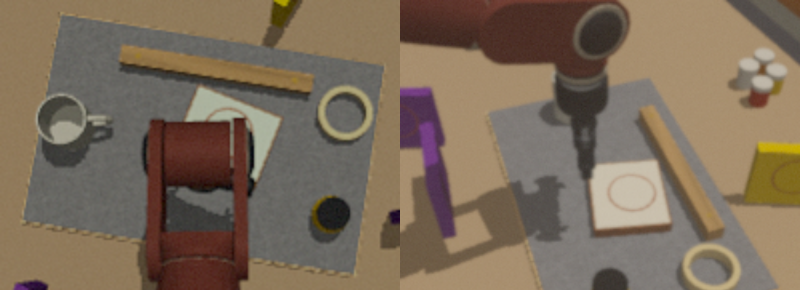

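The panel is on its back, white face up, top edge toward the bar and still skewed. Back off, lower the tool and measure the panel from its white mask.

Call:
jog_arm(deltas=[[0,0,0,1.5,0,0,1],[0,0,0,1.5,0,0,1],[0,0,0,1.5,0,0,1],[0,0,0,1.5,0,0,1],[0,0,0,0.8,0,0,1],[0,0,0,0,0,2,1],[0,0,0,0,0,2,1],[0,0,0,0,0,2,1],[0,0,0,0,0,1.5,1],[0,0,0,0,0,0,1],[0,0,0,0,0,0,1]])

```text
t: 5.42
tool_pos: [0.4509, 0.1211, 0.0647]
tool_rot: [-0.573, -3.087, 0.001]
contact_force: [0.6, -0.7, 0.4]
opening: 0.0855
```

```bash
cat >> h.py <<'E'
def white(n,tag):
    im=np.load(tag+'.npz')['im']; hsv=cv2.cvtColor(im,cv2.COLOR_RGB2HSV)
    roi=np.zeros(im.shape[:2],np.uint8)
    if n=='top': roi[150:235,262:352]=1
    else: roi[140:250,265:390]=1
    m=roi*((hsv[...,2]>150)&(hsv[...,1]<70)).astype(np.uint8)
    m=cv2.morphologyEx(m,cv2.MORPH_CLOSE,np.ones((5,5)))
    c=max(cv2.findContours(m,0,2)[0],key=cv2.contourArea)[:,0]
    p=onplane(n,c,0.034)[:,:2]*1000; r=cv2.minAreaRect(p.astype(np.float32))
    print(n,np.round(r[0]),np.round(r[1]),round(r[2],1),cv2.boxPoints(r).round().tolist())
E
python3 - <<'E'
from h import *
panelcheck('p3'); white('top','p3'); white('side','p3s'); print(ctrl.get_obs()['tool_pos'])
E
```

```text
top [585.  72.] [145. 124.] 69.8 [[502.0, 26.0], [618.0, -17.0], [668.0, 119.0], [552.0, 162.0]]
side [585.  71.] [148. 127.] 69.7 [[499.0, 24.0], [619.0, -20.0], [670.0, 119.0], [551.0, 163.0]]
[0.45247732 0.12120632 0.06656996]
```

View pics/p3c.png

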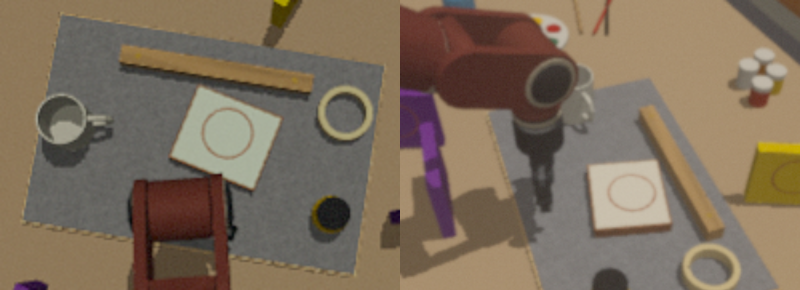

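The panel's centre is at (585,71), yaw −20.2°; both views agree. I'll square the tool to the bar (82.3°), shift behind the panel's centre, and read the fingertip height from the depth.

Call:
jog_arm(deltas=[[0,0,-0.058,0,0,0,1],[0,0,-0.058,0,0,0,1],[0,0,-0.058,0,0,0,1],[0,0,-0.058,0,0,0,1],[0,0,0,-0.5,-1,0,1],[0,0,0,-0.5,-1,0,1],[0,0,0,-0.4,-1,0,1],[0,0,0,0,0,1,1],[0,0,0,0,0,0,1],[0,0,0,0,0,0,1]])

```text
t: 6.35
tool_pos: [0.4605, 0.0892, 0.0542]
tool_rot: [-0.213, -3.132, 0.0]
contact_force: [0.7, 0.4, -0.6]
opening: 0.0855
```

```bash
python3 - <<'E'
from h import *
im,d=grab('side','s4'); o=ctrl.get_obs(); p=o['tool_pos']; R=cv2.Rodrigues(np.array(o['tool_rot']))[0]
print(p,np.degrees(np.arctan2(R[1,1],R[0,1])))
L=(cloud('side',d)-p)@R
m=(d>0)&(abs(L[...,0])<.02)&(abs(L[...,1])<.07)&(L[...,2]>-.05)&(L[...,2]<p[2]-.016)
print(m.sum(),np.percentile(L[m],[0,5,50,95,99,100],axis=0).round(3))
print(np.histogram(L[m][:,2]*1000,bins=range(-50,30,4)))
E
```

```text
[0.460672   0.08939693 0.05451432] 82.23816290910737
78 [[-0.01  -0.069 -0.049]
 [-0.009 -0.068 -0.047]
 [ 0.006 -0.054 -0.011]
 [ 0.011  0.043  0.007]
 [ 0.012  0.045  0.009]
 [ 0.012  0.046  0.01 ]]
(array([ 6, 13,  5,  4,  1,  0,  1,  1,  3,  8,  8,  7, 11,  5,  5,  0,  0,
        0,  0]), array([-50, -46, -42, -38, -34, -30, -26, -22, -18, -14, -10,  -6,  -2,
         2,   6,  10,  14,  18,  22,  26]))
```

Fully open, the tips are about 9 mm ahead of the TCP. So I'll lower to TCP z ≈ 0.029, which puts the tips about 7 mm above the felt, then push until just short of the bar.

Call:
jog_arm(deltas=[[0,0,0,0,0,0.9,1],[0,0,0,0,0,0.9,1],[0,0,0,0,0,0.7,1],[0,0,0,0,0,0,1],[0,0,0,-0.8,0,0,1],[0,0,0,-0.8,0,0,1],[0,0,0,-0.8,0,0,1],[0,0,0,-0.6,0,0,1],[0,0,0,0,0,0,1]])

```text
t: 7.15
tool_pos: [0.4933, 0.0852, 0.0312]
tool_rot: [0.212, 3.132, 0.0]
contact_force: [1.3, 0.3, -0.0]
opening: 0.0855
```

Call:
jog_arm(deltas=[[0,0,0,-0.3,0,0,1],[0,0,0,-0.3,0,0,1],[0,0,0,-0.3,0,0,1],[0,0,0,-0.3,0,0,1],[0,0,0,-0.3,0,0,1],[0,0,0,-0.3,0,0,1],[0,0,0,-0.3,0,0,1],[0,0,0,-0.3,0,0,1],[0,0,0,-0.3,0,0,1],[0,0,0,-0.3,0,0,1],[0,0,0,-0.3,0,0,1],[0,0,0,0,0,0,1]])

```text
t: 8.15
tool_pos: [0.5246, 0.081, 0.0305]
tool_rot: [0.212, 3.133, 0.0]
contact_force: [0.2, -0.3, 0.5]
opening: 0.0853
```

```bash
python3 - <<'E'
from h import *
panelcheck('p5'); white('top','p5'); white('side','p5s'); o=ctrl.get_obs(); print(o['tool_pos'],o['contact_force'])
E
```

```text
top [629.  73.] [145.  79.] 77.7 [[576.0, 11.0], [653.0, -6.0], [683.0, 136.0], [606.0, 152.0]]
side [607.  77.] [147. 127.] 76.9 [[529.0, 19.0], [652.0, -9.0], [685.0, 134.0], [562.0, 163.0]]
[0.52439444 0.08108212 0.03063235] [-0.75127813  0.38141251 -1.08474945]
```

View pics/p5c.png

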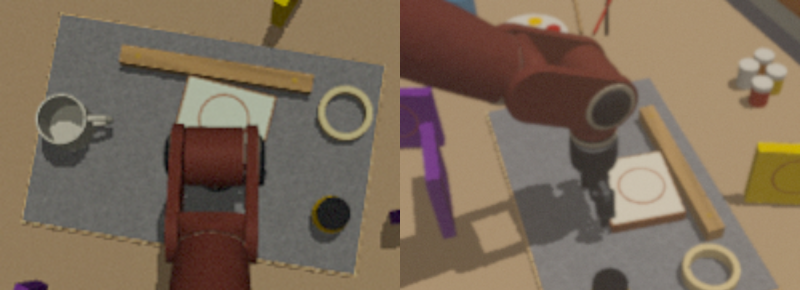

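The panel has swung to about 77° (bar 82.3°). Its +y corner is at the bar, and the push on the −y side is swinging it about that corner. I'll continue slowly.

Call:
jog_arm(deltas=[[0,0,0,-0.2,0,0,1],[0,0,0,-0.2,0,0,1],[0,0,0,-0.2,0,0,1],[0,0,0,-0.2,0,0,1],[0,0,0,-0.1,0,0,1],[0,0,0,-0.1,0,0,1],[0,0,0,0,0,0,1],[0,0,0,0,0,0,1]])

```text
t: 8.92
tool_pos: [0.5337, 0.0797, 0.0302]
tool_rot: [0.212, 3.134, 0.0]
contact_force: [-1.7, -1.3, -0.9]
opening: 0.0854
```

Call:
jog_arm(deltas=[[0,0,0,-0.1,0,0,1],[0,0,0,-0.1,0,0,1],[0,0,0,0,0,0,1]])

```text
t: 9.17
tool_pos: [0.536, 0.0795, 0.0303]
tool_rot: [0.212, 3.134, 0.001]
contact_force: [-1.2, -0.1, -0.2]
opening: 0.0854
```

```bash
python3 - <<'E'
from h import *
panelcheck('p6'); white('side','p6s'); o=ctrl.get_obs(); print(o['tool_pos'],o['contact_force'])
E
```

```text
side [613.  80.] [148. 126.] 81.6 [[540.0, 16.0], [665.0, -2.0], [686.0, 144.0], [562.0, 163.0]]
[0.53598757 0.07958328 0.03041392] [-0.55957103  0.23512937 -0.05417738]
```

Call:
jog_arm(deltas=[[0,0,0,-0.1,0,0,1],[0,0,0,-0.1,0,0,1],[0,0,0,0,0,0,1]])

```text
t: 9.52
tool_pos: [0.5372, 0.0792, 0.0303]
tool_rot: [-0.211, -3.133, 0.0]
contact_force: [-4.2, -1.1, 2.6]
opening: 0.0853
```

Call:
jog_arm(deltas=[[0,0,0,-0.1,0,0,1],[0,0,0,0,0,0,1]])

```text
t: 9.68
tool_pos: [0.5373, 0.0792, 0.0303]
tool_rot: [-0.211, -3.13, 0.0]
contact_force: [-7.4, -0.6, 6.8]
opening: 0.0853
```

Call:
jog_arm(deltas=[[0,0,0,-0.1,0,0,1],[0,0,0,0,0,0,1]])

```text
t: 9.85
tool_pos: [0.5373, 0.0792, 0.0302]
tool_rot: [-0.211, -3.128, 0.0]
contact_force: [-12.1, 0.3, 10.1]
opening: 0.0855
```

The tool has stalled and the force rose to 12 N, so the panel is seated against the bar. I'll back off and look.

Call:
jog_arm(deltas=[[0,0,0,0.2,0,0,1],[0,0,0,0.3,0,0,1],[0,0,0,0.8,0,0,1],[0,0,0,1.5,0,0,1],[0,0,0,2,0,0,1],[0,0,0,2,0,0,1],[0,0,0,0,0,-2,1],[0,0,0,0,0,-3,1],[0,0,0,0,0,-3,1],[0,0,0,0,0,-3,1],[0,0,0,0,0,-2,1],[0,0,0,0,0,0,1]])

```text
t: 10.85
tool_pos: [0.4756, 0.0883, 0.1665]
tool_rot: [0.21, 3.123, 0.002]
contact_force: [0.5, -0.6, 1.5]
opening: 0.0851
```

```bash
python3 - <<'E'
from h import *
im,d=grab('top','t7'); a,_=grab('side','s7'); white('top','t7'); white('side','s7')
cv2.imwrite('pics/c7.png',np.vstack([cv2.resize(im[125:225,240:400],(480,300)),cv2.resize(a[130:250,260:452],(480,300))])[:,:,::-1])
P=cloud('top',d);h=P[...,2]
for n,(u,v,lo,hi,r) in dict(mug=(231,174,.085,.12,25),jar=(366,222,.06,.09,15),tape=(372,171,.03,.045,18)).items():
    mm=np.zeros(h.shape,bool); mm[v-r:v+r,u-r:u+r]=1; mm&=(h>lo)&(h<hi); print(n,cv2.minAreaRect((P[mm][:,:2]*1000).astype(np.float32))[0])
print(ctrl.get_obs()['tool_pos'],ctrl.get_obs()['contact_force'])
E
```

```text
top [615.  81.] [145. 123.] 82.7 [[545.0, 18.0], [667.0, 2.0], [685.0, 145.0], [563.0, 161.0]]
side [614.  81.] [148. 126.] 82.3 [[541.0, 16.0], [666.0, -1.0], [686.0, 145.0], [561.0, 162.0]]
mug (601.7840576171875, 322.1012878417969)
jar (460.9183654785156, -99.33902740478516)
tape (631.3927612304688, -107.58662414550781)
[0.47280405 0.08817194 0.16135238] [-0.78621509 -0.44896841 -0.8574445 ]
```

View pics/c7.png

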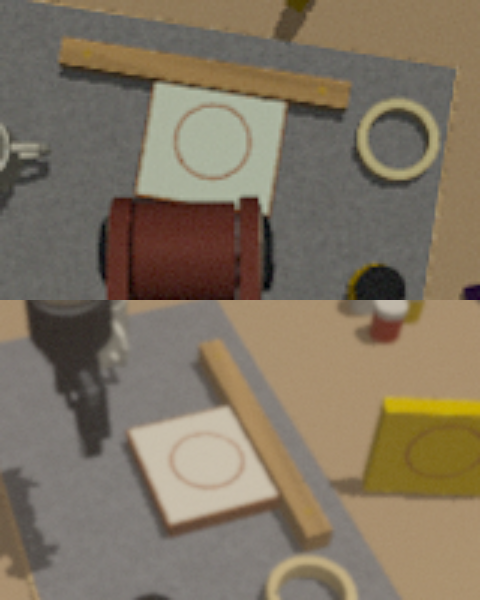

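The panel is white side up at 82.3–82.7° (bar 82.3°), with no gap visible along the top edge. The mug's rectangle centre reads 10 mm different; a direct image comparison will tell whether it moved.

```bash
python3 - <<'E'
from h import *
a,b=[cv2.cvtColor(np.load(t)['im'],cv2.COLOR_RGB2GRAY).astype(np.float32) for t in('t0.npz','t7.npz')]
for n,(u,v,r) in dict(mug=(233,174,26),jar=(366,222,16),tape=(372,171,18),barboard=(330,152,15)).items():
    s=np.s_[v-r:v+r,u-r:u+r]; print(n,cv2.phaseCorrelate(a[s].copy(),b[s].copy()),abs(a[s]-b[s]).mean())
o=ctrl.get_obs(); print(o['t'])
E
```

```text
mug ((0.029266297626694637, 0.008845963280812441), 0.9862437607983666) 2.72929
jar ((0.03539979395768178, -0.07950418774097656), 0.994352170964703) 3.2480469
tape ((0.025339510748789706, 0.036821796488855085), 1.0069549370695043) 2.6141975
barboard ((1.310451260845877, -2.7285946009602355), 0.15904332849714492) 20.65
10.95
```

```bash
python3 -c "
from station import ctrl; print(ctrl.finish_job())"
```

```text
the job is handed in; nothing more can be done
None
```

The panel now lies on its back, white face up, with its top edge against the stop bar. I handed the job in at about 11 s. I tipped it with the open fingers high on its white face, then pushed its bottom edge with the jaws set parallel to the bar. It swung about its leading corner until the tool stalled at about 12 N, and I then backed the arm clear.

**Last checks**
- **Squareness:** the panel measured 82.3° in the side view and 82.7° in the top view, against 82.3° for the bar.
- **Flush fit:** I could see no gap along the top edge. In the side view its two corners came within about 2 mm of the bar face, about as close as the calibration can tell.
- **Mug, jar and tape:** the before and after pictures match to less than 0.1 pixel.

**Checks that disagreed**
- **Mug position:** the depth measurement put the mug's centre 10 mm off. The picture comparison showed no movement, so I put that down to noise in the depth outline.
- **Bar and board:** I tried the same comparison on a patch of these, but it was no use because the panel had moved into it. Their stillness is not checked that way.

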